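Index the mitre guide one hole clockwise

ROBOT

A 7-joint arm with a two-finger parallel gripper is mounted at the origin on the work surface. World frame = base frame: x ahead of the robot, y to its left, z up, the work surface at z = 0. Lengths are in m, angles in rad, forces in N, time in s.
With the tool pointing down it reaches from about 0.4 to 0.85 m from the base axis. Payload 10.4 kg.
Tool frame: the origin (TCP) lies midway between the tips of the shut fingers; the grasp point (between the pads) lies 19 mm behind it (grasp_offset is the distance from the TCP to the grasp point, in m); z points along the fingers, y is the line along which they close (so a half turn about z gives the same grasp; the last joint's range is limited). The gripper opens to 85 mm and grips with 20 to 120 N. Pads are 22 mm wide; open, the fingers measure 114 mm over their backs; the gripper's body (76 mm by 85 mm) begins 54 mm behind the grasp point. The pads swing forward as they close: fully open they stand 13 mm farther back than shut.
Start: joints at [1.168, 0.332, -0.065, 1.46, 0.022, 1.35, -0.088], TCP at [0.232, -0.58, 0.231] pointing down, gripper open.
Joint ranges: [-2.6, 2.6], [-0.5, 2.12], [-1.47, 1.34], [0.16, 2.42], [-1.27, 4.41], [0.06, 2.06], [-2.6, 2.6]. Speed limits (rad/s): [2.22, 2.22, 2.79, 2.79, 3.14, 3.14, 3.14].

INTERFACE

Orientations are given as a rotation vector (axis times angle).
In Python, from cell import * gives the robot as it stands. The module is installed in compiled form; this text tells all that it offers.
- The arm moves only by the tool carry_out, never from a script. Its argument "deltas" is a list of rows, each a list of 2 entries, a list of its own where there are three numbers: the shift along the tool's x, y, z in cm, then the turn, a rotation vector about the tool's x, y, z in rad. A call has 1 to 5 rows; each row is the pose to reach, as a shift and turn from the pose commanded when the call began, along the tool's axes at that moment; what a row does not reach only later rows make up. A row lasts 1/8 s, in which the tool goes at most 62.5 mm and 10.7 degrees, less where a joint would pass 70% of its speed; a pose out of reach is approached as far as the arm can. A call with a gripper value outside its range is refused whole. "gripper" is the closure in counts, from 0 (fully open) to 255 (shut), set as the call begins (left out, the last holds). The fingers move at their own pace and stop on an object; "squeeze" is the grip in N (left out, the last holds). Time passes only in rows, so rows that repeat a pose let the fingers close. It gives the time, the measured TCP pose, the force, the opening and the grip force at its end, in the units of the state.
- sense(): the state, without advancing time (a new reading comes with each control period).
- read_camera(name): name is "scene" or "side" or "wrist"; returns (picture, depth): 400x640x3 uint8, red, green, blue; 400x640 float32, m along the optical axis (not along the pixel's ray), 0 where there is no reading.
- camera_params(name): a dict with "mtx" (3x3 intrinsics, pixels), "rvec" (rotation vector, rad) and "tvec" (3), from world to camera coordinates, as OpenCV has them. Camera axes: x right, y down, z forward; pixel columns grow to the right and rows downward; lengths in m; the calibration is good to about 2 mm. The wrist camera is an equidistant fisheye: a pixel r from the principal point sees the ray r / f radians off the axis. A picture is of the moment at which its call begins: read the wrist's pose just before it. camera_params takes no time and is no camera call; for the wrist camera it gives the pose at the moment of the call.
- close_job(): hands the job in; it is judged then, once.
The state is a dict: "time": time; "qpos": joint angles; "joint_vel": joint speeds; "joint_efforts": joint torques, N m; "ee_pos": TCP position; "tool_rot": TCP orientation; "wrist_force": force on the tool from outside, world axes, zero at the start; "torque": the same for the moment, N m; "finger_gap": finger opening in m; "finger_force": force on a finger pad.
Only numpy, scipy, OpenCV 4.12 (cv2) and the standard library are available. Lean on these libraries where they do the work, as an engineer would, in place of code of your own. Each camera call takes 0.05 s, during which the arm holds its last target. There are 200 camera calls.

TASK

The saw guide on the bench is set square and the next cut is the 15 degree mitre: hook a fingertip through the pull ring at the end of the swing arm, lift the spring index pin out of its hole, swing the arm one hole clockwise (seen from above), and let the ring go so that the pin drops fully home in that hole. Only hook the ring, never pinch it or yank at it; do not drop the pin into any other hole, leave the bottle, the saw, the iron stand and the brass strip where they are, and finish with the hand withdrawn.

Things in the scene. Friction and masses are not known exactly. Their poses are not given: they have to be found in the camera images.
- mitre_base: Cast aluminium mitre-guide base screwed to the bench, fixed. Origin on the bench (z = 0) under the arm's pivot; x points from the operator's side (the ring's) to the fence, y to that operator's left, z up. Bed for the work: 300 mm along y, x from -60 to 40 mm, top 56 mm high; fence at its back 94 mm high. Quadrant on the operator's side: x to -180 mm, 16 mm high.
- pivot (a point): Point on the vertical axis about which the swing arm turns, 36 mm above the bench, hidden under the bed.
- swing_arm (a joint): Angle (rad) of the grey arm, a bar 34 mm wide, top 36 mm high, reaching 207 mm from the pivot to the operator. 0 = square, middle hole; grows clockwise seen from above (ring towards the base's +y); next hole +0.262. Light friction, stays where left; locked (0.005 play) while the pin is home. Carries slotted saw-guide posts 120 mm high at 88 mm (ring's side) and 66 mm (far side) from the pivot.
- index_pin (a joint): Lift (m) of the vertical steel index pin, 165 mm from the pivot on the operator's end of the arm. 0 = home, its 9 mm rounded tip 11 mm down in a hole; clear of the quadrant above 0.011; stop at 0.022. Spring: 6 N down at home, 0.25 N more per mm. Let go between holes, the tip rests on the quadrant and snaps down over a hole. Its barrel on the arm: 25 mm wide, 64 mm high.
- pull_ring: Rigid steel ring fixed on top of the pin, 6 mm bar, 46 mm inside, 58 outside. Origin: centre of the opening, 101 mm above the bench when home, 15 mm from the pin's axis towards the pivot. x goes through it, towards the pivot and 35 deg down; y left; z to its top. A fingertip or closed fingers enter from the operator's side slanting 30 to 60 deg down, and lift its upper rim; 45 mm free behind.
- brass_strip: Loose brass strip 210 x 10 x 6 mm lying on the bed against the fence; origin under its middle. To be left alone.
- flux_bottle: Small clear plastic bottle with a red cap, 46 mm across, 95 mm high, standing on the bench; origin under its middle. To be left alone.
- back_saw: Small back saw lying on the bench: wooden handle 25 mm thick, brass back, steel blade; 270 mm long, up to 25 mm high; origin on the bench near where blade and handle meet, x along the blade. To be left alone.
- iron_stand: Soldering-iron stand behind the fence: black base 85 x 165 x 22 mm with a steel coil holder in which an iron with a red handle leans, up to 180 mm high at the -y end; origin under the middle of the base. To be left alone.
- next_hole (a point): Centre of the mouth of the next hole clockwise, in the quadrant's top, 16 mm above the bench. The quadrant has 7 holes of 10.4 mm, 15 degrees (0.262 rad) apart, 165 mm from the pivot; the middle one (start) lies on the -x axis of the base. This point does not move.

How it is judged:
By the outcome, as a careful person would: the job done as asked, in the order asked, and still so for the second after the job is handed in, with the robot touching nothing.
It also fails if it takes over 48 s, if anything falls off the work surface, if the arm or the gripper's body presses on something with over 40 N, if the wrist force passes 120 N, or if a joint passes its speed limit or range.

## Working session

There is one attempt and no reset: what is moved stays moved. The work goes in short steps, Python scripts to look and compute and a tool call to move; the robot and the scene stay as the last step left them, time stands still between calls to the robot, and variables do not carry over. Pictures are saved under pics/ and viewed, at most 10 in all, crops included, and the job is handed in when it is done.

Besides the shell and the picture viewer there is one more tool, called as name(argument=value, ...), one argument or row to a line, values as JSON. carry_out: Moves the arm, as the interface text tells. Its arguments: {"type":"object","properties":{"deltas":{"type":"array"},"gripper":{"type":"number"},"squeeze":{"type":"number"}},"required":["deltas"]}

```bash
mkdir -p pics; cat > h.py <<'E'
from cell import *
import numpy as np, cv2
from scipy.spatial.transform import Rotation as R
def cloud(name):
    im,d=read_camera(name); p=camera_params(name); K=np.array(p['mtx'])
    v,u=np.mgrid[:400,:640]
    X=np.stack([(u-K[0,2])/K[0,0]*d,(v-K[1,2])/K[1,1]*d,d],-1)
    Rm=R.from_rotvec(np.ravel(p['rvec'])).as_matrix()
    W=(X-np.ravel(p['tvec']))@Rm
    W[d==0]=np.nan
    return im,W
E
python3 - <<'E'
from h import *
s=sense();print(s['time'],s['ee_pos'],s['tool_rot'],s['wrist_force'])
for n in('scene','side'):
    im,W=cloud(n); np.savez(n+'.npz',im=im,W=W,**camera_params(n))
    cv2.imwrite(f'pics/{n}0.png',im[:,:,::-1]); print(n,camera_params(n))
E
```

```text
0.0 [ 0.23156971 -0.58009113  0.23050436] [-3.08367941e+00 -5.92767111e-01  5.41341453e-04] [ 0.31099328  0.65338621 -0.00902981]
scene {'mtx': array([[409.4890245 ,   0.        , 313.45385013],
       [  0.        , 409.4890245 , 200.1392907 ],
       [  0.        ,   0.        ,   1.        ]]), 'rvec': array([ 2.15021539,  1.42413082, -0.45906002]), 'tvec': array([-0.18966308, -0.35657712,  1.08080698])}
side {'mtx': array([[442.59705792,   0.        , 322.16250707],
       [  0.        , 442.59705792, 193.13474847],
       [  0.        ,   0.        ,   1.        ]]), 'rvec': array([ 0.45113588, -2.71275342,  1.20305518]), 'tvec': array([0.49820455, 0.20892443, 0.83623146])}
```

View pics/scene0.png

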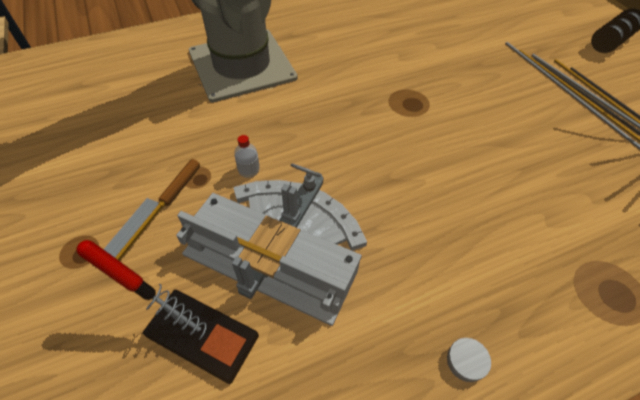

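View pics/side0.png

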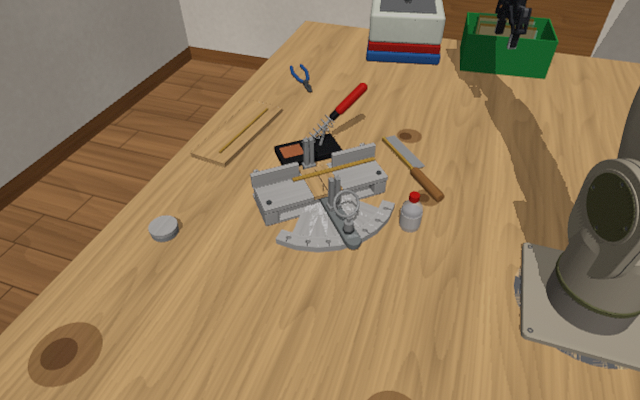

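The scene view shows the base, with the ring near (307,172) and the bottle at (246,158). In the side view the ring is near (347,205) and the bottle at (411,212).

```bash
python3 - <<'E'
from h import *
a=np.load('scene.npz');b=np.load('side.npz')
A=cv2.resize(a['im'][140:330,170:370],None,fx=3,fy=3)[:,:400*2]
c1=cv2.resize(a['im'][150:250,230:370],(400*2*1,571))[:290*2]
c1=cv2.resize(a['im'][155:255,230:370],(395,282),interpolation=cv2.INTER_CUBIC)
c2=cv2.resize(b['im'][165:265,265:405],(395,282),interpolation=cv2.INTER_CUBIC)
c1=cv2.resize(a['im'][155:255,230:370],(790,564),interpolation=cv2.INTER_CUBIC)[:, :395*1+200]
cs=[cv2.resize(a['im'][155:225,265:335],(400,400),interpolation=3),cv2.resize(b['im'][180:255,310:385],(400,400),interpolation=3)]
cv2.imwrite('pics/z1.png',np.hstack(cs)[:,:,::-1])
P=[]
for n,f in(('scene',a),('side',b)):
    W=f['W'];z=W[...,2]
    # fence top, bed top, quadrant
    for lo,hi,nm in((.088,.099,'fence'),(.053,.059,'bed'),(.013,.019,'quad'),(.033,.039,'arm')):
        m=(z>lo)&(z<hi)&(np.hypot(W[...,0]-np.nanmedian(W[210 if n=='side' else 220, 330 if n=='side' else 280,0]),W[...,1]-W[210 if n=='side' else 220,330 if n=='side' else 280,1])<.25)
        p=W[m]; 
        if len(p)<5: print(n,nm,len(p));continue
        q=p[:,:2].astype(np.float32);r=cv2.minAreaRect(q);print(n,nm,len(p),np.round(p.mean(0),3),[np.round(x,3) for x in r])
for n,f,pts in(('scene',a,[(307,172),(320,180),(246,143),(205,203),(330,235)]),('side',b,[(347,193),(347,205),(350,240),(414,197),(411,225)])):
    for u,v in pts: print(n,u,v,np.round(f['W'][v,u],3))
E
```

```text
scene fence 1346 [ 0.584 -0.141  0.093] [array([ 0.509, -0.131]), array([0.287, 0.34 ]), np.float64(73.313)]
scene bed 6819 [ 0.573 -0.112  0.056] [array([ 0.526, -0.111]), array([0.313, 0.355]), np.float64(74.432)]
scene quad 1994 [ 0.489 -0.056  0.016] [array([ 0.532, -0.154]), array([0.41 , 0.347]), np.float64(38.149)]
scene arm 730 [ 0.52  -0.062  0.036] [array([ 0.53, -0.12]), array([0.304, 0.341]), np.float64(79.892)]
side fence 685 [ 0.558 -0.118  0.093] [array([ 0.543, -0.093]), array([0.333, 0.234]), np.float64(33.947)]
side bed 2821 [ 0.569 -0.102  0.056] [array([ 0.536, -0.092]), array([0.341, 0.243]), np.float64(33.277)]
side quad 1463 [ 0.499 -0.03   0.016] [array([ 0.556, -0.111]), array([0.314, 0.337]), np.float64(40.804)]
side arm 583 [ 0.489 -0.026  0.036] [array([ 0.52 , -0.083]), array([0.219, 0.374]), np.float64(84.447)]
scene 307 172 [ 0.498 -0.018  0.118]
scene 320 180 [0.463 0.023 0.035]
scene 246 143 [ 0.363 -0.09   0.09 ]
scene 205 203 [ 0.445 -0.199  0.056]
scene 330 235 [ 0.571 -0.003  0.009]
side 347 193 [ 0.514 -0.145  0.009]
side 347 205 [ 0.502 -0.104  0.011]
side 350 240 [0.459 0.021 0.037]
side 414 197 [ 0.354 -0.086  0.095]
side 411 225 [ 0.349 -0.071  0.027]
```

View pics/z1.png

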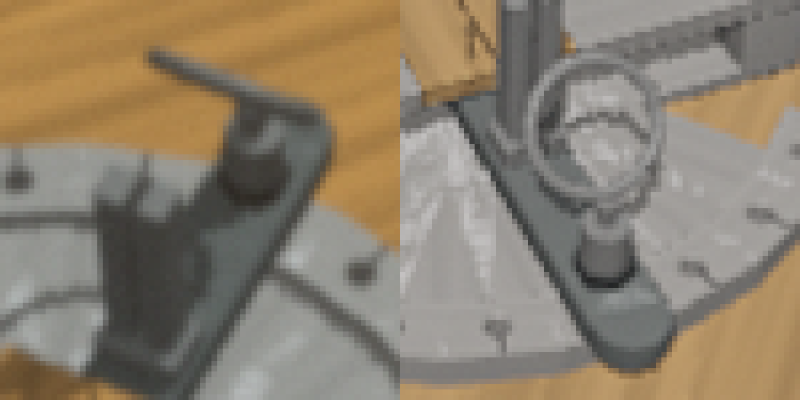

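The crop shows the ring as a full circle in the side view, centred near (347,204). In the scene view it is nearly edge-on, from (292,165) to (322,174). Holes are visible on the quadrant.

```bash
python3 - <<'E'
from h import *
from scipy.optimize import least_squares
a=np.load('scene.npz');b=np.load('side.npz')
def ray(f,u,v):
    K=f['mtx'];Rm=R.from_rotvec(f['rvec'].ravel()).as_matrix();c=-Rm.T@f['tvec'].ravel()
    d=Rm.T@np.linalg.solve(K,[u,v,1.]);return c,d/np.linalg.norm(d)
def tri(p,q):
    c1,d1=ray(a,*p);c2,d2=ray(b,*q);s=np.linalg.lstsq(np.c_[d1,-d2],c2-c1,rcond=None)[0]
    x,y=c1+s[0]*d1,c2+s[1]*d2;return (x+y)/2,np.linalg.norm(x-y)
print('ring c',tri((306.5,169.5),(346.6,204.4)))
def plane(f,u,v,z):
    c,d=ray(f,u,v);return (c+d*(z-c[2])/d[2])[:2]
H=[plane(a,265+u*.175,155+v*.175,.016) for u,v in((18,178),(360,270))]+[plane(b,310+u*.1875,180+v*.1875,.016) for u,v in((295,268),(97,325))]
print('holes',np.round(H,4))
P=np.r_[a['W'].reshape(-1,3),b['W'].reshape(-1,3)];P=P[np.isfinite(P).all(1)]
# bed rect: largest connected set at z .056
arm=P[(abs(P[:,2]-.036)<.0025)&(np.hypot(P[:,0]-.485,P[:,1]+.01)<.075)][:,:2]
for n,f in(('scene',a),('side',b)):
    W=f['W'];m=((abs(W[...,2]-.056)<.003)&(np.hypot(W[...,0]-.54,W[...,1]+.12)<.22)).astype(np.uint8)
    k,l,st,_=cv2.connectedComponentsWithStats(m)
    for i in np.argsort(-st[1:,4])[:3]+1:
        q=W[l==i][:,:2].astype(np.float32);print(n,'bed',len(q),[np.round(x,4) for x in cv2.minAreaRect(q)])
    m=((abs(W[...,2]-.016)<.0025)&(np.hypot(W[...,0]-.54,W[...,1]+.12)<.22)&(W[...,1]-.5*(W[...,0]-.54)>-.07))
    if n=='scene':Q=W[m][:,:2]
    else: Q=np.r_[Q,W[m][:,:2]]
(vx,vy,x0,y0)=cv2.fitLine(arm.astype(np.float32),cv2.DIST_HUBER,0,.01,.01).ravel()
print('armline',vx,vy,x0,y0,len(arm),cv2.minAreaRect(arm.astype(np.float32)))
hull=cv2.convexHull(Q.astype(np.float32))[:,0]
print('hull',np.round(hull,3).tolist())
d=np.array([vx,vy]);d*=np.sign(d[1])
# arm tip
t=(arm-[x0,y0])@d; print('tip',np.percentile(t,99.5)*d+[x0,y0])
# ring pts
r=P[(P[:,2]>.085)&(P[:,2]<.14)&(np.hypot(P[:,0]-.5,P[:,1]+.01)<.05)]
print('ringpts',len(r),r.mean(0),r.min(0),r.max(0))
E
```

```text
ring c (array([ 0.4789057 , -0.01184869,  0.10190648]), np.float64(0.0014116392187114898))
holes [[ 0.4225 -0.0724]
 [ 0.5057  0.0221]
 [ 0.4402 -0.0351]
 [ 0.5066  0.02  ]]
scene bed 5046 [array([ 0.559, -0.105]), array([0.3005, 0.0628]), np.float64(41.1308)]
scene bed 1516 [array([ 0.5948, -0.151 ]), array([0.2576, 0.037 ]), np.float64(44.5223)]
scene bed 58 [array([ 0.367 , -0.0944]), array([0.044 , 0.0204]), np.float64(86.5405)]
side bed 2529 [array([ 0.5658, -0.1107]), array([0.3027, 0.0825]), np.float64(41.279)]
side bed 171 [array([ 0.5956, -0.153 ]), array([0.0841, 0.0226]), np.float64(40.4946)]
side bed 59 [array([ 0.3534, -0.0811]), array([0.0433, 0.0213]), np.float64(5.2928)]
armline 0.6880302 -0.7256821 0.49058968 -0.016602917 847 ((0.48660945892333984, -0.02083679661154747), (0.034605372697114944, 0.13146856427192688), 41.6340217590332)
hull [[0.6679999828338623, -0.0020000000949949026], [0.6660000085830688, 0.0010000000474974513], [0.656000018119812, 0.012000000104308128], [0.6140000224113464, 0.05000000074505806], [0.6110000014305115, 0.050999999046325684], [0.57999998
[... 212 characters left out ...]
99742507935, 0.03700000047683716], [0.5, 0.035999998450279236], [0.49000000953674316, 0.029999999329447746], [0.4699999988079071, 0.017999999225139618], [0.33799999952316284, -0.07699999958276749], [0.335999995470047, -0.07900000363588333], [0.33399999141693115, -0.08299999684095383], [0.3330000042915344, -0.08699999749660492], [0.3310000002384186, -0.09099999815225601], [0.3619999885559082, -0.11500000208616257], [0.4000000059604645, -0.13899999856948853], [0.4059999883174896, -0.13699999451637268], [0.4169999957084656, -0.13099999725818634]]
tip [0.44654381 0.02985333]
ringpts 394 [ 0.49400143 -0.02502497  0.10965138] [ 0.45491552 -0.05804243  0.0850079 ] [0.52809232 0.00967099 0.12592346]
```

```bash
cat >> h.py <<'E'
PIV=np.array([.579,-.1255]); YAW=np.radians(-48.8)
def pose(back,slant,phi=0.,lift=0.,up=0.,roll=0.,z0=.101):
    """tool pose: TCP `back` m behind ring centre along tool z, slant rad down, arm angle phi"""
    y=YAW-phi; d=np.array([np.cos(y),np.sin(y),0]);l=np.array([-np.sin(y),np.cos(y),0])
    c=np.r_[PIV,0]-.150*d+[0,0,z0+lift+up]
    z=np.cos(slant)*d-[0,0,np.sin(slant)]
    M=R.from_matrix(np.c_[l,np.cross(z,l),z])*R.from_rotvec([0,0,roll])
    return c-back*z,M
def delta(p,M,show=True):
    s=sense();C=R.from_rotvec(s['tool_rot'])
    t=C.inv().apply(np.asarray(p)-s['ee_pos'])*100; r=(C.inv()*M).as_rotvec()
    print('t',round(s['time'],2),'pos',np.round(s['ee_pos'],4),'q',np.round(s['qpos'],2),'F',np.round(s['wrist_force'],1),'gap',round(float(s['finger_gap']),4))
    print('DELTA',np.round(t,2).tolist(),np.round(r,3).tolist())
E
python3 - <<'E'
from h import *
delta([.34,-.2,.35],pose(0,np.pi/2)[1])
E
```

```text
t 0.1 pos [ 0.2316 -0.5802  0.2306] q [ 1.17  0.33 -0.06  1.46  0.02  1.35 -0.09] F [-0.1  0.4 -0.3] gap 0.0855
DELTA [24.16, -31.3, -11.9] [-0.001, -0.0, -0.339]
```

carry_out(
  deltas=[
    [[0,0,-6],[0,0,0]],
    [[0,0,-12],[0,0,-0.1]],
    [[6,-8,-12],[0,0,-0.2]],
    [[10,-13,-12],[0,0,-0.3]],
    [[14,-18,-12],[0,0,-0.34]],
  ],
  gripper=255,
)

```text
time: 0.72
ee_pos: [0.2837, -0.3982, 0.351]
tool_rot: [-2.939, -1.11, 0.0]
wrist_force: [0.9, 0.4, -0.1]
finger_gap: -0.0002
finger_force: 0.0
```

```bash
python3 - <<'E'
from h import *
delta([.34,-.2,.35],pose(0,np.pi/2)[1])
delta(*pose(.10,.7,up=.05))
E
```

```text
t 0.72 pos [ 0.2837 -0.3982  0.351 ] q [ 1.06  0.   -0.2   1.59  0.    1.55  0.01] F [ 0.9  0.4 -0.1] gap -0.0002
DELTA [17.32, -11.16, 0.1] [-0.0, 0.0, 0.003]
t 0.72 pos [ 0.2837 -0.3982  0.351 ] q [ 1.06  0.   -0.2   1.59  0.    1.55  0.01] F [ 0.9  0.4 -0.1] gap -0.0002
DELTA [40.25, -23.6, 13.56] [-0.871, -0.001, 0.003]
```

carry_out(
  deltas=[
    [[5,-3,0],[0,0,0]],
    [[10,-6,0],[0,0,0]],
    [[16,-10,0],[0,0,0]],
    [[22,-13,0],[-0.1,0,0]],
    [[28,-16,0],[-0.25,0,0]],
  ],
)

```text
time: 1.35
ee_pos: [0.3824, -0.111, 0.3513]
tool_rot: [2.716, 1.022, 0.132]
wrist_force: [0.8, 0.3, 2.0]
finger_gap: 0.0002
finger_force: 0.0
```

```bash
python3 - <<'E'
from h import *
delta(*pose(.10,.7,up=.05))
E
```

```text
t 1.35 pos [ 0.3824 -0.111   0.3513] q [ 0.84 -0.41 -0.58  1.9  -0.09  1.37 -0.57] F [0.8 0.3 2. ] gap 0.0002
DELTA [13.83, -11.73, 11.01] [-0.617, -0.001, -0.0]
```

carry_out(
  deltas=[
    [[3,-2.5,2.2],[-0.1,0,0]],
    [[6,-5,4.5],[-0.2,0,0]],
    [[9,-7,6.6],[-0.35,0,0]],
    [[12,-10,9],[-0.5,0,0]],
    [[13.8,-11.7,11],[-0.62,0,0]],
  ],
)

```text
time: 1.98
ee_pos: [0.4266, 0.037, 0.2237]
tool_rot: [2.183, 0.821, 0.36]
wrist_force: [1.0, -0.9, 1.2]
finger_gap: -0.0001
finger_force: 0.0
```

```bash
python3 - <<'E'
from h import *
delta(*pose(.10,.7,up=.05))
E
```

```text
t 1.98 pos [0.4266 0.037  0.2237] q [ 0.67 -0.45 -1.27  2.23  0.48  0.99 -1.69] F [ 1.  -0.9  1.2] gap -0.0001
DELTA [0.77, -0.87, 0.27] [-0.034, 0.003, 0.002]
```

carry_out(
  deltas=[
    [[0.4,-0.4,0.1],[-0.02,0,0]],
    [[0.8,-0.9,0.3],[-0.03,0,0]],
    [[0.8,-0.9,0.3],[-0.03,0,0]],
  ],
)

```text
time: 2.35
ee_pos: [0.43, 0.0421, 0.2156]
tool_rot: [2.159, 0.807, 0.364]
wrist_force: [-0.4, -0.0, 1.0]
finger_gap: 0.0002
finger_force: 0.0
```

```bash
python3 - <<'E'
from h import *
delta(*pose(.08,.75))
delta(*pose(.08,.7))
im,d=read_camera('wrist');cv2.imwrite('pics/w1.png',im[:,:,::-1])
E
```

```text
t 2.35 pos [0.43   0.0421 0.2156] q [ 0.75 -0.45 -1.36  2.23  0.51  0.98 -1.75] F [-0.4 -0.   1. ] gap 0.0002
DELTA [0.22, -3.54, 5.1] [0.043, 0.009, 0.0]
t 2.35 pos [0.43   0.0421 0.2156] q [ 0.75 -0.45 -1.36  2.23  0.51  0.98 -1.75] F [-0.4 -0.   1. ] gap 0.0002
DELTA [0.22, -3.94, 5.09] [-0.007, 0.009, 0.0]
```

View pics/w1.png

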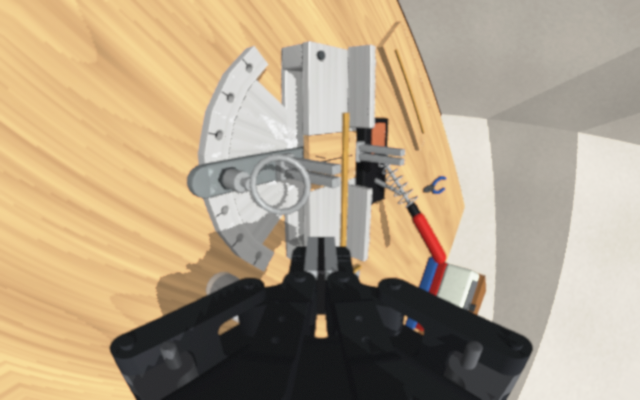

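The wrist view shows the ring whole at (280,185), the shut fingertips at (320,245), and the bottle at (222,285), clear of the hand.

carry_out(
  deltas=[
    [[0.1,-1.2,1.7],[0.02,0,0]],
    [[0.2,-2.4,3.4],[0.03,0,0]],
    [[0.2,-3.5,5.1],[0.04,0.01,0]],
    [[0.2,-3.5,5.1],[0.04,0.01,0]],
  ],
)

```text
time: 2.9
ee_pos: [0.4409, 0.0309, 0.1534]
tool_rot: [2.202, 0.829, 0.357]
wrist_force: [-0.4, -0.5, 0.1]
finger_gap: -0.0001
finger_force: 0.0
```

```bash
python3 - <<'E'
from h import *
delta(*pose(.08,.75))
E
```

```text
t 2.9 pos [0.4409 0.0309 0.1534] q [ 0.71  0.01 -1.46  2.28  0.95  1.13 -2.15] F [-0.4 -0.5  0.1] gap -0.0001
DELTA [0.09, 0.16, -0.14] [-0.005, 0.0, 0.001]
```

carry_out(
  deltas=[
    [[0.1,0.2,1.5],[0,0,0]],
    [[0.1,0.2,3],[0,0,0]],
    [[0.1,0.2,4.5],[0,0,0]],
    [[0.1,0.2,5.5],[0,0,0]],
    [[0.1,0.2,5.5],[0,0,0]],
  ],
)

```text
time: 3.52
ee_pos: [0.4702, 0.0001, 0.1206]
tool_rot: [2.196, 0.825, 0.362]
wrist_force: [0.0, 0.2, -0.2]
finger_gap: -0.0003
finger_force: 0.0
```

```bash
python3 - <<'E'
from h import *
delta(*pose(-.022,.75))
p=camera_params('wrist'); Rm=R.from_rotvec(np.ravel(p['rvec'])).as_matrix()
im,d=read_camera('wrist')
cs=[im[100:300,200:440]]
print(p['mtx'].tolist(), -Rm.T@np.ravel(p['tvec']))
def fish(X):
    X=Rm@X+np.ravel(p['tvec']);th=np.arctan2(np.hypot(X[0],X[1]),X[2]);k=th/np.hypot(X[0],X[1]);K=p['mtx'];return [K[0,0]*k*X[0]+K[0,2],K[1,1]*k*X[1]+K[1,2]]
s=sense();C=R.from_rotvec(s['tool_rot']);print('ring px',fish(pose(0,.75)[0]),'tcp',fish(s['ee_pos']),'axis+4cm',fish(s['ee_pos']+C.apply([0,0,.04])))
a,_=read_camera('scene');b,_=read_camera('side')
o=np.hstack([cv2.resize(cs[0],(360,300)),cv2.resize(a[130:220,260:368],(360,300))])
cv2.imwrite('pics/n1.png',np.hstack([cv2.resize(im[100:300,200:440],(400,333),interpolation=3),cv2.resize(b[165:255,300:408],(400,333),interpolation=3)])[:,:,::-1])
E
```

```text
t 3.52 pos [4.702e-01 1.000e-04 1.206e-01] q [ 0.62  0.25 -1.34  2.29  1.2   1.21 -2.28] F [ 0.   0.2 -0.2] gap -0.0003
DELTA [-0.09, -0.34, 4.72] [0.003, -0.001, -0.001]
[[309.70691628693146, 0.0, 320.73001203707844], [0.0, 309.70691628693146, 196.05903465997585], [0.0, 0.0, 1.0]] [0.45605575 0.12787534 0.21815947]
ring px [np.float64(315.1803055585545), np.float64(234.90999559607005)] tcp [np.float64(320.7713274578059), np.float64(252.6767503306191)] axis+4cm [np.float64(320.7933011550803), np.float64(223.96959560366972)]
```

View pics/n1.png

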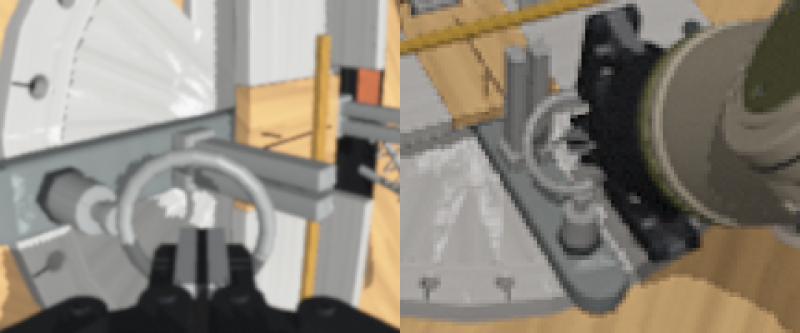

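The ring centre is at about (318,237) in the wrist picture and the tool axis passes through (321,~235), so the fingers are aligned with the opening.

carry_out(
  deltas=[
    [[-0.1,-0.2,1],[0,0,0]],
    [[-0.1,-0.2,2],[0,0,0]],
    [[-0.1,-0.2,3],[0,0,0]],
    [[-0.1,-0.2,3.8],[0,0,0]],
    [[-0.1,-0.2,4.7],[0,0,0]],
  ],
)

```text
time: 4.3
ee_pos: [0.4916, -0.0253, 0.0863]
tool_rot: [2.197, 0.826, 0.363]
wrist_force: [0.8, 0.2, -0.6]
finger_gap: 0.0
finger_force: 0.0
```

```bash
python3 - <<'E'
from h import *
delta(*pose(-.022,.75))
im,d=read_camera('wrist');b,_=read_camera('side')
cv2.imwrite('pics/n2.png',np.hstack([cv2.resize(im[100:300,200:440],(400,333),interpolation=3),cv2.resize(b[165:255,300:408],(400,333),interpolation=3)])[:,:,::-1])
delta(*pose(-.022,.75,up=.02))
E
```

```text
t 4.3 pos [ 0.4916 -0.0253  0.0863] q [ 0.57  0.37 -1.22  2.3   1.36  1.22 -2.34] F [ 0.8  0.2 -0.6] gap 0.0
DELTA [-0.03, -0.08, -0.05] [0.002, -0.002, -0.001]
t 4.4 pos [ 0.4913 -0.0256  0.086 ] q [ 0.57  0.37 -1.22  2.3   1.36  1.22 -2.34] F [-0.6 -0.1  0.1] gap 0.0001
DELTA [0.03, 1.4, -1.43] [0.002, -0.001, -0.001]
```

View pics/n2.png

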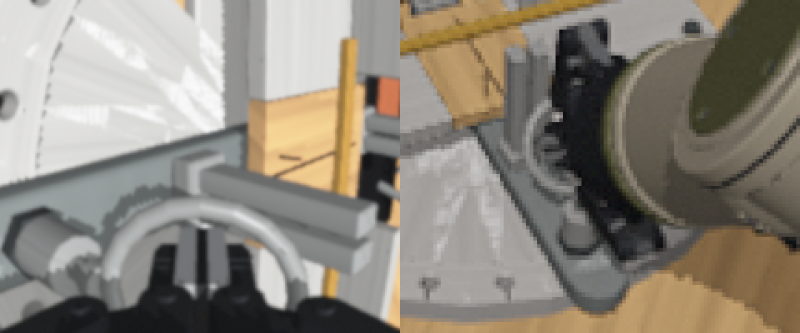

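The fingers are through the ring without touching it. I lift gently next, watching the force.

carry_out(
  deltas=[
    [[0,0.15,-0.14],[0,0,0]],
    [[0,0.3,-0.28],[0,0,0]],
    [[0,0.45,-0.42],[0,0,0]],
    [[0,0.6,-0.56],[0,0,0]],
    [[0,0.6,-0.56],[0,0,0]],
  ],
)

```text
time: 5.03
ee_pos: [0.4914, -0.025, 0.0953]
tool_rot: [2.196, 0.825, 0.363]
wrist_force: [0.0, -0.1, -1.0]
finger_gap: 0.0
finger_force: 0.0
```

carry_out(
  deltas=[
    [[0,0.1,-0.09],[0,0,0]],
    [[0,0.2,-0.19],[0,0,0]],
    [[0,0.3,-0.28],[0,0,0]],
    [[0,0.4,-0.37],[0,0,0]],
    [[0,0.4,-0.37],[0,0,0]],
  ],
)

```text
time: 5.65
ee_pos: [0.4908, -0.0249, 0.0999]
tool_rot: [2.197, 0.827, 0.362]
wrist_force: [-2.2, 1.7, -6.9]
finger_gap: -0.0001
finger_force: 3.4
```

carry_out(
  deltas=[
    [[0,0.15,-0.14],[0,0,0]],
    [[0,0.3,-0.28],[0,0,0]],
    [[0,0.45,-0.42],[0,0,0]],
    [[0,0.6,-0.56],[0,0,0]],
    [[0,0.6,-0.56],[0,0,0]],
  ],
)

```text
time: 6.28
ee_pos: [0.4912, -0.0249, 0.1087]
tool_rot: [2.197, 0.826, 0.363]
wrist_force: [-4.0, 3.0, -9.7]
finger_gap: -0.0001
finger_force: 4.9
```

carry_out(
  deltas=[
    [[0,0.15,-0.14],[0,0,0]],
    [[0,0.3,-0.28],[0,0,0]],
    [[0,0.45,-0.42],[0,0,0]],
    [[0,0.55,-0.51],[0,0,0]],
    [[0,0.55,-0.51],[0,0,0]],
  ],
)

```text
time: 6.9
ee_pos: [0.4912, -0.025, 0.1162]
tool_rot: [2.197, 0.826, 0.363]
wrist_force: [-3.9, 4.9, -10.9]
finger_gap: -0.0
finger_force: 5.7
```

```bash
python3 - <<'E'
from h import *
im,d=read_camera('wrist');b,W=cloud('side')
r=W[165:255,300:408].reshape(-1,3)
cv2.imwrite('pics/n3.png',np.hstack([cv2.resize(im[100:300,200:440],(400,333),interpolation=3),cv2.resize(b[165:255,300:408],(400,333),interpolation=3)])[:,:,::-1])
s=sense();M=R.from_rotvec(s['tool_rot'])
print(s['ee_pos'],s['wrist_force'])
p0=s['ee_pos']
for ph in(.05,.1,.15,.2,.262,.28):
    Z=R.from_rotvec([0,0,-ph]);p=np.r_[PIV,0]+Z.apply(p0-np.r_[PIV,0])
    print(ph,np.round(M.inv().apply(p-p0)*100,2).tolist(),np.round((M.inv()*Z*M).as_rotvec(),3).tolist())
E
```

```text
[ 0.49119188 -0.02491421  0.11608794] [ -3.37925569   4.00140117 -11.26338705]
0.05 [0.67, 0.01, 0.01] [-0.0, -0.037, 0.034]
0.1 [1.33, 0.05, 0.05] [-0.0, -0.073, 0.068]
0.15 [1.99, 0.1, 0.12] [-0.0, -0.11, 0.102]
0.2 [2.65, 0.18, 0.2] [-0.0, -0.147, 0.136]
0.262 [3.46, 0.31, 0.34] [-0.0, -0.192, 0.178]
0.28 [3.69, 0.36, 0.39] [-0.0, -0.205, 0.19]
```

View pics/n3.png

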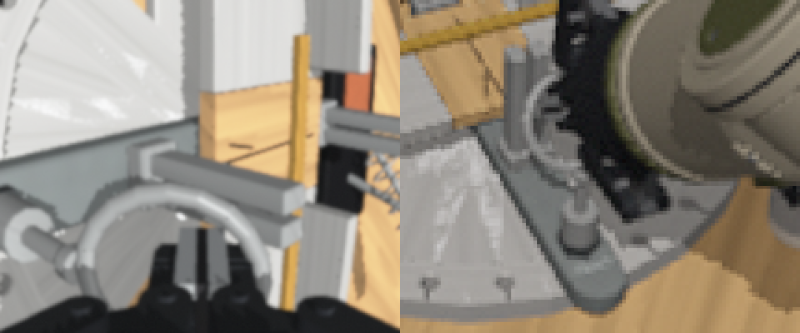

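The pin is lifted about 16 mm: its shaft shows at about (55,250) in the left half of the picture. Next is the swing.

carry_out(
  deltas=[
    [[0.33,0,0],[0,-0.018,0.017]],
    [[0.67,0.01,0.01],[0,-0.037,0.034]],
    [[1.0,0.03,0.03],[0,-0.055,0.051]],
    [[1.33,0.05,0.05],[0,-0.073,0.068]],
    [[1.33,0.05,0.05],[0,-0.073,0.068]],
  ],
)

```text
time: 7.62
ee_pos: [0.5021, -0.0163, 0.116]
tool_rot: [2.229, 0.714, 0.314]
wrist_force: [-1.5, 3.9, -10.9]
finger_gap: -0.0001
finger_force: 5.0
```

```bash
cat >> h.py <<'E'
def swing(phis):
    s=sense();M=R.from_rotvec(s['tool_rot']);p0=s['ee_pos'];print(p0,s['wrist_force'],np.round(s['qpos'],2))
    for ph in phis:
        Z=R.from_rotvec([0,0,-ph]);p=np.r_[PIV,0]+Z.apply(p0-np.r_[PIV,0])
        print(ph,np.round(M.inv().apply(p-p0)*100,2).tolist(),np.round((M.inv()*Z*M).as_rotvec(),3).tolist())
def armang():
    for n in('side','scene'):
        im,W=cloud(n)
        # arm's flat top between barrel and tip / any visible part at z=.036
        q=W[(abs(W[...,2]-.036)<.0025)&(np.hypot(W[...,0]-PIV[0],W[...,1]-PIV[1])<.215)&(np.hypot(W[...,0]-PIV[0],W[...,1]-PIV[1])>.08)][:,:2]
        d=q-PIV; ang=-(np.arctan2(d[:,1],d[:,0])-(YAW+np.pi)); r=np.hypot(*d.T)
        ang=(ang+np.pi)%(2*np.pi)-np.pi; lat=r*ang; k=abs(ang)<.5
        for lo,hi in((.10,.14),(.14,.175),(.175,.2)):
            m=k&(r>lo)&(r<hi)
            if m.sum()>15:
                e=np.percentile(ang[m],[2,98]);rm=r[m].mean();print(n,lo,m.sum(),'edges',np.round(e,3),'centre from edges',np.round([e[0]+.017/rm,e[1]-.017/rm],3))
E
python3 - <<'E'
from h import *
armang();swing([.05,.1,.15,.162])
E
```

```text
side 0.1 136 edges [0.01  0.241] centre from edges [0.154 0.097]
side 0.14 83 edges [-0.001  0.209] centre from edges [0.105 0.103]
side 0.175 136 edges [0.019 0.182] centre from edges [0.109 0.091]
scene 0.1 205 edges [-0.003  0.234] centre from edges [0.134 0.097]
scene 0.14 143 edges [-0.004  0.202] centre from edges [0.107 0.091]
scene 0.175 92 edges [0.038 0.185] centre from edges [0.128 0.096]
[ 0.50189472 -0.01650608  0.11615117] [ -0.97091077   3.18213906 -11.2340015 ] [ 0.54  0.38 -1.22  2.2   1.26  1.32 -2.31]
0.05 [0.67, 0.01, 0.02] [-0.0, -0.037, 0.034]
0.1 [1.33, 0.05, 0.06] [-0.0, -0.073, 0.068]
0.15 [1.99, 0.11, 0.12] [-0.0, -0.11, 0.102]
0.162 [2.15, 0.12, 0.14] [-0.0, -0.119, 0.11]
```

Arm at about 0.10, following well. I continue.

carry_out(
  deltas=[
    [[0.45,0.01,0.01],[0,-0.025,0.023]],
    [[0.9,0.02,0.03],[0,-0.05,0.046]],
    [[1.33,0.05,0.06],[0,-0.073,0.068]],
    [[1.75,0.09,0.1],[0,-0.097,0.09]],
    [[2.15,0.12,0.14],[0,-0.119,0.11]],
  ],
)

```text
time: 8.35
ee_pos: [0.5202, -0.0057, 0.1161]
tool_rot: [2.27, 0.528, 0.232]
wrist_force: [-2.8, 3.6, -10.6]
finger_gap: -0.0002
finger_force: 5.6
```

```bash
python3 - <<'E'
from h import *
armang();swing([-.01,.01])
E
```

```text
side 0.1 67 edges [0.269 0.393] centre from edges [0.408 0.254]
side 0.14 77 edges [0.154 0.361] centre from edges [0.259 0.256]
side 0.175 141 edges [0.175 0.342] centre from edges [0.265 0.251]
scene 0.1 228 edges [0.146 0.408] centre from edges [0.285 0.27 ]
scene 0.14 163 edges [0.154 0.369] centre from edges [0.265 0.257]
scene 0.175 113 edges [0.194 0.35 ] centre from edges [0.284 0.26 ]
[ 0.52076904 -0.00538881  0.11611461] [ -0.81285395   4.78797252 -10.97395951] [ 0.39  0.51 -1.12  2.05  1.24  1.49 -2.4 ]
-0.01 [-0.13, 0.0, -0.0] [0.0, 0.007, -0.007]
0.01 [0.13, 0.0, 0.0] [-0.0, -0.007, 0.007]
```

carry_out(
  deltas=[
    [[0,-0.15,0.14],[0,0,0]],
    [[0,-0.3,0.28],[0,0,0]],
    [[0,-0.45,0.42],[0,0,0]],
    [[0,-0.6,0.56],[0,0,0]],
    [[0,-0.6,0.56],[0,0,0]],
  ],
)

```text
time: 9.07
ee_pos: [0.5204, -0.0058, 0.1081]
tool_rot: [2.269, 0.529, 0.234]
wrist_force: [-1.4, 4.8, -8.3]
finger_gap: -0.0002
finger_force: 5.0
```

```bash
python3 - <<'E'
from h import *
armang();swing([-.01,.01])
E
```

```text
side 0.1 33 edges [0.301 0.392] centre from edges [0.433 0.26 ]
side 0.14 77 edges [0.158 0.361] centre from edges [0.262 0.257]
side 0.175 131 edges [0.175 0.343] centre from edges [0.266 0.252]
scene 0.1 245 edges [0.14  0.391] centre from edges [0.278 0.253]
scene 0.14 153 edges [0.155 0.364] centre from edges [0.267 0.253]
scene 0.175 102 edges [0.221 0.345] centre from edges [0.311 0.255]
[ 0.52038322 -0.00574155  0.10817628] [-1.91198312  4.36206767 -9.20215423] [ 0.38  0.53 -1.11  2.05  1.26  1.49 -2.42]
-0.01 [-0.13, 0.0, -0.0] [0.0, 0.007, -0.007]
0.01 [0.13, 0.0, 0.0] [-0.0, -0.007, 0.007]
```

carry_out(
  deltas=[
    [[0,-0.15,0.14],[0,0,0]],
    [[0,-0.3,0.28],[0,0,0]],
    [[0,-0.3,0.28],[0,0,0]],
  ],
)

```text
time: 9.55
ee_pos: [0.5204, -0.0058, 0.1041]
tool_rot: [2.269, 0.529, 0.234]
wrist_force: [-0.9, 4.9, -7.8]
finger_gap: 0.0002
finger_force: 4.8
```

carry_out(
  deltas=[
    [[0,-0.15,0.14],[0,0,0]],
    [[0,-0.3,0.28],[0,0,0]],
    [[0,-0.4,0.37],[0,0,0]],
    [[0,-0.4,0.37],[0,0,0]],
  ],
)

```text
time: 10.05
ee_pos: [0.5205, -0.0058, 0.0989]
tool_rot: [2.269, 0.529, 0.234]
wrist_force: [-3.1, 5.3, -7.3]
finger_gap: -0.0002
finger_force: 4.5
```

carry_out(
  deltas=[
    [[0,-0.15,0.14],[0,0,0]],
    [[0,-0.3,0.28],[0,0,0]],
    [[0,-0.45,0.42],[0,0,0]],
    [[0,-0.45,0.42],[0,0,0]],
  ],
)

```text
time: 10.55
ee_pos: [0.5206, -0.0063, 0.0925]
tool_rot: [2.269, 0.527, 0.233]
wrist_force: [0.8, -0.7, 0.6]
finger_gap: 0.0002
finger_force: 0.0
```

```bash
python3 - <<'E'
from h import *
armang()
im,d=read_camera('wrist');cv2.imwrite('pics/n4.png',cv2.resize(im[100:300,200:440],(480,400),interpolation=3)[:,:,::-1])
delta(*pose(-.022,.75,phi=.262))
E
```

```text
side 0.14 34 edges [0.284 0.366] centre from edges [0.388 0.262]
side 0.175 140 edges [0.184 0.344] centre from edges [0.274 0.253]
scene 0.1 234 edges [0.147 0.4  ] centre from edges [0.286 0.262]
scene 0.14 157 edges [0.154 0.367] centre from edges [0.265 0.256]
scene 0.175 97 edges [0.204 0.349] centre from edges [0.294 0.259]
t 10.7 pos [ 0.5205 -0.0059  0.0925] q [ 0.36  0.56 -1.09  2.06  1.28  1.49 -2.45] F [-0.4 -0.1  0.3] gap -0.0003
DELTA [-0.03, -0.53, 0.38] [0.003, -0.002, -0.001]
```

View pics/n4.png

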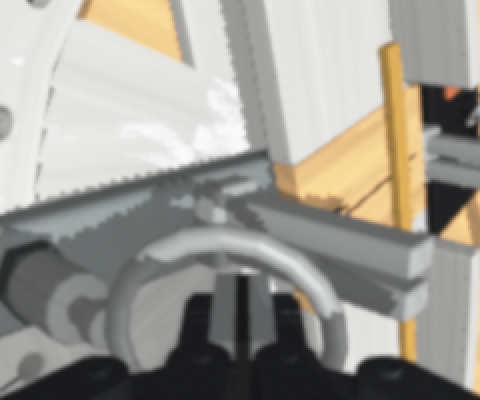

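The picture shows the pin home, with the ring sitting close to the barrel and free of the fingers (force 0). I centre and withdraw along the tool axis.

carry_out(
  deltas=[
    [[0,-0.4,0.3],[0,0,0]],
    [[0,-0.4,-0.8],[0,0,0]],
    [[0,-0.4,-2.2],[0,0,0]],
    [[0,-0.4,-3.8],[0,0,0]],
    [[0,-0.4,-5.5],[0,0,0]],
  ],
)

```text
time: 11.32
ee_pos: [0.5009, 0.0339, 0.1278]
tool_rot: [2.269, 0.529, 0.234]
wrist_force: [-0.5, -0.1, -0.3]
finger_gap: 0.0001
finger_force: 0.0
```

carry_out(
  deltas=[
    [[0,0,-3],[0,0,0]],
    [[0,0,-6],[0,0,0]],
    [[0,1,-9],[0,0,0]],
    [[0,2,-10],[0,0,0]],
    [[0,2,-10],[0,0,0]],
  ],
)

```text
time: 11.95
ee_pos: [0.4751, 0.0861, 0.2102]
tool_rot: [2.269, 0.527, 0.234]
wrist_force: [0.2, -0.2, -0.4]
finger_gap: -0.0
finger_force: 0.0
```

```bash
python3 - <<'E'
from h import *
delta(*pose(.1,.75,phi=.262)); armang()
b,W=cloud('side');a,V=cloud('scene')
P=np.r_[W.reshape(-1,3),V.reshape(-1,3)]
c=pose(0,.75,phi=.262)[0]
r=P[(P[:,2]>.07)&(P[:,2]<.15)&(np.linalg.norm(P-c,axis=1)<.036)];print('ring exp',c,'pts',len(r),r.mean(0),np.percentile(r,[1,99],axis=0))
cv2.imwrite('pics/end.png',np.hstack([cv2.resize(b[150:270,240:430],(400,253),interpolation=3),cv2.resize(a[120:270,160:390],(400,253),interpolation=3)])[:,:,::-1])
E
```

```text
t 11.95 pos [0.4751 0.0861 0.2102] q [ 0.3   0.4  -1.26  1.95  1.04  1.68 -2.37] F [ 0.2 -0.2 -0.4] gap -0.0
DELTA [-0.02, -2.15, 3.71] [0.003, -0.003, -0.002]
side 0.1 70 edges [0.154 0.392] centre from edges [0.293 0.253]
side 0.14 76 edges [0.156 0.369] centre from edges [0.262 0.264]
side 0.175 137 edges [0.175 0.343] centre from edges [0.265 0.253]
scene 0.1 240 edges [0.147 0.408] centre from edges [0.285 0.269]
scene 0.14 160 edges [0.154 0.367] centre from edges [0.266 0.255]
scene 0.175 92 edges [0.206 0.349] centre from edges [0.296 0.259]
ring exp [0.51280112 0.00910204 0.101     ] pts 209 [0.51834614 0.01082017 0.10135282] [[ 0.48923682 -0.01203548  0.07252512]
 [ 0.53947772  0.02738543  0.12531942]]
```

View pics/end.png

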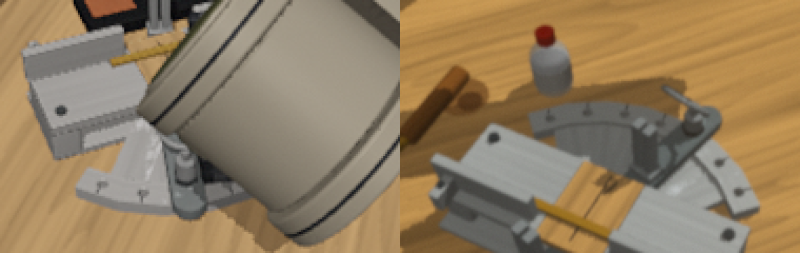

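The scene half shows the arm one hole over, the ring top back at its home height (0.125 m, against 0.126 m at the start), the bottle and saw in place, and the hand clear.

```bash
python3 -c "
from cell import *
print(close_job())"
```

```text
the job is handed in; nothing more can be done
None
```

The arm is swung one hole clockwise to the 15 degree mitre, measured at about 0.26 rad, with the pin home and the hand withdrawn; the job was handed in at about 12 s with no verdict returned.

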